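# Push the timer and salt cellar home along the parking rail

## Robot

A 6-joint arm with a two-finger parallel gripper is mounted at the origin on a cart in front of the work surface, level with it; the furniture and walls round the work are solid. World frame = base frame: x ahead of the robot, y to its left, z up, the work surface at z = 0. Lengths are in mm, angles in rad, forces in N, time in s.
With the tool pointing down it reaches from about 325 to 850 mm from the base axis. Payload 4.4 kg.
Tool frame: the origin (TCP) lies at the very end of the fingers, on their centre line; the grasp point (between the pads) lies 19 mm behind it; z points along the fingers, y is the line along which they close (so a half turn about z gives the same grasp; the last joint's range is limited). The gripper opens to 94 mm and grips with 3 to 60 N. Pads are 16 mm wide; open, the fingers measure 119 mm over their backs; the gripper's body (75 mm by 177 mm) begins 78 mm behind the grasp point.
Start: joints at [0.966, 0.207, 1.542, -0, 1.393, -0.15], TCP at [252.597, 516.548, 205.447] pointing down, gripper open.
Joint ranges: [-2.73, 2.73], [-0.86, 2.22], [0.23, 2.46], [-1.11, 4.25], [0.08, 2.63], [-2.82, 2.82]. Speed limits (rad/s): [2.79, 2.79, 3.14, 3.14, 3.14, 3.14].

## Interface

Orientations are given as [roll, pitch, yaw] about the fixed x, y, z axes, in that order (R = Rz(yaw) Ry(pitch) Rx(roll)).
In Python, from bench import arm, optics, finder gives the robot as it stands. The module is installed in compiled form; this text tells all that it offers.
- The arm moves only by the tool move_arm, never from a script. Its argument "targets" is text: rows parted by semicolons, each of 4 numbers parted by spaces: the shift along the tool's x, y, z in m, then the turn about the tool's z in rad. In form: dx dy dz twist; .... A call has 1 to 10 rows; each row shifts and turns the commanded pose from where the row before left it, along the tool's axes as they then stand; what a row does not reach is not made up. A row lasts 1/10 s, in which the tool goes at most 50 mm and 8.59 degrees, less where a joint would pass 70% of its speed; a pose out of reach is approached as far as the arm can. A call with a gripper value outside its range is refused whole. "grip" is the opening, from 0 (shut) to 1 (fully open), set as the call begins (left out, the last holds). The fingers move at their own pace and stop on an object; "grip_force" is the grip in N (left out, the last holds). Time passes only in rows, so rows that do not move let the fingers close. It gives the time, the measured TCP pose, the force, the opening and the grip force at its end, in the units of the state.
- arm.state(): the state, without advancing time (a new reading comes with each control period).
- optics.camera(name): name is "scene" or "top"; returns (picture, depth): 420x560x3 uint8, red, green, blue; 420x560 float32, mm along the optical axis (not along the pixel's ray), 0 where there is no reading.
- optics.camera_info(name): a dict with "camera_matrix" (3x3 intrinsics, pixels), "position" and "orientation" of the camera in the world. Camera axes: x right, y down, z forward; pixel columns grow to the right and rows downward; lengths in mm; the calibration is good to about 2 mm. A picture is of the moment at which its call begins. camera_info takes no time and is no camera call.
- arm.close_job(): hands the job in; it is judged then, once.
Trained networks look in the newest picture that a camera, given by its name, has taken for a name from the list of things; names that differ only in an ending like _2 or _b are one class to them, and where a whole thing is asked for, a point or a joint stands for the part that bears it (a point fixed in the world has none). Each returns a list of dicts, best first, with "conf" (0 to 1); they miss things now and then, are a little off and sometimes report something else, mostly with a low value. They report only what shows in the picture. A call takes as long as a camera call. They do not tell look-alikes from the thing itself.
- finder.spot_in(label, camera): "pixel" ([row, column] in pixels, amid what is visible of it).
- finder.landmark_of(label, camera): "pixel" ([row, column] in pixels: a listed point, or the origin of a listed thing).
The state is a dict: "time": time; "q": joint angles; "joint_velocities": joint speeds; "effort": joint torques, N m; "tcp_pos": TCP position; "tool_rot": TCP orientation; "ft_force": force on the tool from outside, world axes, zero at the start; "wrist_torque": the same for the moment, N m; "grip_width": finger opening in mm; "gripper_force": force on a finger pad.
Only numpy, scipy, OpenCV 4.12 (cv2) and the standard library are available. Lean on these libraries where they do the work, as an engineer would, in place of code of your own. Each camera call takes 0.05 s, during which the arm holds its last target. There are 200 camera calls.

## Task

Tidy the cooking corner by pushing only: with the fingertips or the outside of the fingers, slide the white kitchen timer, dial still towards you, along the worktop until its back is flush against the low dark wooden rail and its side is against the block that projects at one end of the rail. Push the round wooden salt cellar up against the rail too, next to the timer and touching it. Do not pick up, lift or tip either of them, and leave the other things where they stand.

Things in the scene. Friction and masses are not known exactly. Their poses are not given: they have to be found in the camera images.
- rail: Fixed straight dark wooden rail on the worktop: 18 mm deep (x), 342 mm long (y), 30 mm high. Origin at the centre of its underside; its y axis runs along the rail, -x is its front side, which faces the robot and against which things are parked (front face at x = -9 mm).
- end_stop: Fixed dark wooden block at one end of the rail (left or right, it varies) that projects to the front: 18 mm wide (y), 30 mm high, x = -90 to +9 mm in its own frame. Axes parallel to the rail's; origin on the underside, on the rail's centre line, 180 mm from the rail's origin. The rail's other end has only a cap (18 x 18 x 30 mm) that does not project.
- timer: White cube kitchen timer, loose, 0.2 to 0.4 kg. Origin on its underside, z up. Cube: x -24 to 38, y -31 to 31, z 0 to 62 mm. The dial (it does not turn) is on the -x face, roughly towards the robot: disc of radius 17.4 mm, 5 mm thick, centred at z = 31, with an upright bar grip (6 mm wide, z 16 to 46) out to x = -38. +x is its back. Starts in front of the rail, up to 0.5 rad askew to it.
- timer_dial (a point): The outer end of the timer's dial grip: x = -38, y = 0, z = 31 mm in the timer's frame.
- salt_cellar: Round wooden salt cellar, loose, about 0.15 to 0.3 kg. Origin at the centre of its underside. Body radius 34 mm to a height of 46 mm, lid radius 35 mm from 46 to 57 mm, small knob on top to 70 mm. The lid does not move. It starts in front of the rail, beside the timer (left or right of it).
- ramekin: Small white ramekin, bystander, 67 mm wide, 40 mm high; origin at the centre of its underside.
- mug: Yellow mug with a handle, bystander, 92 x 127 x 95 mm; origin at the centre of its underside.
- matchbox: Matchbox, bystander, 37 x 56 x 17 mm; origin at the centre of its underside.
- dough_scraper: Dough scraper with a wooden grip, lying flat, bystander, 81 x 124 x 16 mm; origin at the centre of its underside.
There are look-alikes about, which are no part of the job. What is shaped like the timer but blue, orange or red is not meant.

How it is judged (in metres and radians):
At the end, for the whole second after the job is handed in: The timer stands upright at rest with its dial to the front, its back within 5 mm of the rail and parallel to it within 0.07 rad, its side within 6 mm of the projecting end block; the salt cellar stands upright at rest in front of the rail within 6 mm of it and within 7 mm of the timer's side (x of timer in the frame of rail above -0.052 m and x of timer_dial in the frame of rail below -0.075 m and angle between the x axis of timer and the x axis of rail, either way round below 0.07 rad and ((y of end_stop in the frame of rail above 0 m and y of timer in the frame of end_stop between -0.046 and -0.03 m) or (y of end_stop in the frame of rail below 0 m and y of timer in the frame of end_stop between 0.03 and 0.046 m)) and x of salt_cellar in the frame of rail between -0.049 and -0.03 m and y of salt_cellar in the frame of timer between -0.073 and 0.073 m and angle between each of timer, salt_cellar's own z axis and vertical below 0.05 rad and height (world z) of each of timer, salt_cellar below 0.005 m and linear speed of each of timer, salt_cellar below 0.01 m/s); the robot touches nothing.
It fails at once if the timer or the salt cellar is lifted off the worktop (more than 8 mm) (height (world z) of any of timer, salt_cellar above 0.008 m).
It fails at once if the timer or the salt cellar is tipped by more than 0.2 rad (angle between any of timer, salt_cellar's own z axis and vertical above 0.2 rad).
It fails at once if the ramekin, mug, matchbox or dough scraper is moved by more than 30 mm (distance of any of ramekin, mug, matchbox, dough_scraper from where it was at the start of the episode above 0.03 m).
It also fails if it takes over 67 s, if anything falls off the work surface, if the arm or the gripper's body presses on something with over 40 N, if the wrist force passes 120 N, or if a joint passes its speed limit or range.

## Working session

There is one attempt and no reset: what is moved stays moved. The work goes in short steps, Python scripts to look and compute and a tool call to move; the robot and the scene stay as the last step left them, time stands still between calls to the robot, and variables do not carry over. Pictures are saved under pics/ and viewed, at most 10 in all, crops included, and the job is handed in when it is done.

Besides the shell and the picture viewer there is one more tool, called after ">>>" by a JSON object that holds its "fn" and its "kwargs", one argument or row to a line. move_arm: Moves the arm, as the interface text tells. Its arguments: {"type":"object","properties":{"targets":{"type":"string"},"grip":{"type":"number"},"grip_force":{"type":"number"}},"required":["targets"]}

```bash
mkdir -p pics
cat > h.py <<'E'
import numpy as np, cv2
from bench import arm, optics, finder
from scipy.spatial.transform import Rotation as R
def cam(n):
    i=optics.camera_info(n); K=np.array(i["camera_matrix"]); p=np.array(i["position"]); o=np.array(i["orientation"])
    Rm=o if o.shape==(3,3) else R.from_euler('xyz',o).as_matrix()
    return K,p,Rm
def cloud(n,depth):
    K,p,Rm=cam(n); v,u=np.mgrid[:depth.shape[0],:depth.shape[1]]
    d=depth.astype(float); c=np.stack([(u-K[0,2])/K[0,0]*d,(v-K[1,2])/K[1,1]*d,d],-1)
    return c@Rm.T+p
def onz(n,px,z):
    K,p,Rm=cam(n); r=Rm@np.array([(px[1]-K[0,2])/K[0,0],(px[0]-K[1,2])/K[1,1],1.]); return p+r*(z-p[2])/r[2]
E
python3 - <<'E'
from h import *
ims=[]
for n in("scene","top"):
    im,d=optics.camera(n); np.savez(f"/tmp/{n}.npz",im=im,d=d); cv2.imwrite(f"pics/{n}0.png",im[:,:,::-1])
    print(n,optics.camera_info(n))
    P=cloud(n,d)
    for l in("rail","end_stop","timer","timer_dial","salt_cellar","ramekin","mug","matchbox","dough_scraper"):
        for x in finder.landmark_of(l,n)[:3]:
            r,c=np.round(x["pixel"]).astype(int); print(l,round(x["conf"],2),np.round(x["pixel"]),"z0:",onz(n,x["pixel"],31 if 'dial' in l else 0).round()[:2],"surf",P[min(r,419),min(c,559)].round())
print(arm.state())
E
```

```text
scene {'camera_matrix': array([[469.78482499,   0.        , 277.54151099],
       [  0.        , 469.78482499, 206.65692327],
       [  0.        ,   0.        ,   1.        ]]), 'position': array([-225.93326784, -588.07155091,  892.32285867]), 'orientation': array([-2.29768078,  0.01609164, -0.91521454])}
rail 0.66 [191. 299.] z0: [656.  26.] surf [648.  22.   6.]
end_stop 0.56 [164. 256.] z0: [681. 216.] surf [665. 200.  17.]
timer 0.98 [228. 295.] z0: [519. -56.] surf [493. -76.  33.]
timer 0.84 [229. 197.] z0: [358. 157.] surf [336. 129.  32.]
timer 0.83 [264. 307.] z0: [ 433. -158.] surf [ 401. -177.   43.]
timer_dial 0.96 [256. 244.] z0: [339. -32.] surf [346. -25.  20.]
timer_dial 0.77 [210. 194.] z0: [386. 189.] surf [363. 161.  63.]
timer_dial 0.76 [243. 345.] z0: [ 524. -208.] surf [ 523. -209.   34.]
salt_cellar 0.72 [205. 246.] z0: [515. 112.] surf [489.  90.  29.]
ramekin 0.68 [185. 187.] z0: [475. 314.] surf [457. 292.  24.]
mug 0.73 [152. 195.] z0: [613. 420.] surf [600. 404.  15.]
mug 0.61 [287. 420.] z0: [ 534. -412.] surf [ 526. -415.   10.]
mug 0.3 [225. 280.] z0: 
[... 1478 characters left out ...]
q': array([ 9.65510058e-01,  2.06626840e-01,  1.54149159e+00, -1.44185726e-05,
        1.39351497e+00, -1.50493962e-01]), 'joint_velocities': array([-5.27455715e-04, -8.91622720e-05, -2.56692856e-04, -6.31305860e-04,
        2.21220297e-03,  6.18388110e-04]), 'effort': array([ 6.69066212e-04, -3.70884883e+01, -2.81772763e+01,  7.00664730e-02,
        2.73451558e-02, -1.16260716e-05]), 'tcp_pos': array([252.59404484, 516.54557316, 205.43540722]), 'tool_rot': array([-3.14155024e+00,  7.92258877e-06,  2.68680289e+00]), 'ft_force': array([ 0.37989336, -0.01286267,  0.88783371]), 'wrist_torque': array([-0.10062368,  0.00038373, -0.06165288]), 'gripper_force': 0.0, 'grip_width': 93.68885501635503}
```

Run:
```python
from h import *
s=cv2.imread("pics/scene0.png"); t=cv2.imread("pics/top0.png")
a=cv2.resize(s[130:340,130:470],None,fx=2.3,fy=2.3,interpolation=cv2.INTER_CUBIC)
b=cv2.resize(t[140:300,130:410],None,fx=2.8,fy=2.8,interpolation=cv2.INTER_CUBIC)
cv2.imwrite("pics/a.png",a);cv2.imwrite("pics/b.png",b)
```

```text
(no output)
```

View pics/a.png

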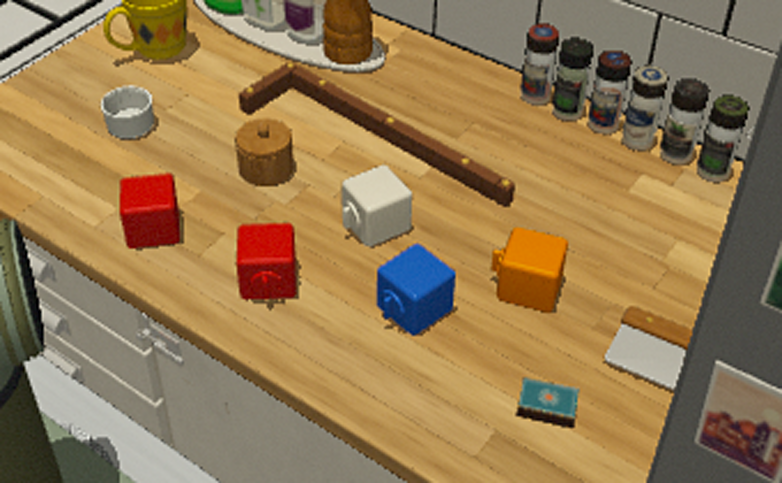

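View pics/b.png

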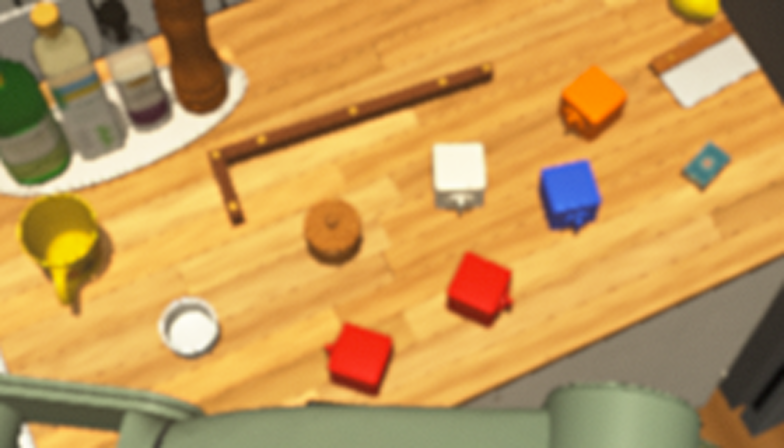

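The only white cube is the timer, at scene (219,294) and top (202,294). The look-alikes are two red cubes (scene ~(221,195) and (244,246)), one blue (255,311) and one orange (247,360). The end stop is at the rail's left end (scene (168,245)), and the salt cellar is left of the timer (scene (196,245)). Next I measure.

```bash
cat >> h.py <<'E'
def geo(n,im,d,verbose=1):
    P=cloud(n,d); hsv=cv2.cvtColor(im,cv2.COLOR_RGB2HSV).astype(int); H,S,V=[hsv[...,k] for k in range(3)]
    X,Y,Z=[P[...,k] for k in range(3)]; ok=(d>0)&(X>380)&(X<720)&(Y>-250)&(Y<260)
    out={}
    m=ok&(S<70)&(V>110)&(Z>56)&(Z<68)&(X>440)
    q=P[m][:,:2].astype(np.float32); 
    if len(q)>20: out['timer_top']=(len(q),cv2.minAreaRect(q),P[m][:,2].mean())
    m=ok&(Z>49)&(Z<61)&(S>90)&(H>3)&(H<22)&(X>440); q=P[m][:,:2].astype(np.float32)
    if len(q)>20: out['salt_lid']=(len(q),cv2.minEnclosingCircle(q),np.median(P[m][:,2]))
    m=ok&(Z>24)&(Z<36)&(V<130)&(X>540); q=P[m][:,:2].astype(np.float32)
    if len(q)>20: out['rail']=(len(q),cv2.minAreaRect(q),q.min(0),q.max(0))
    if verbose:
        for k,v in out.items(): print(n,k,v)
    return P
def railpts(P,im,d): 
    V=im.max(2); X,Y,Z=[P[...,k] for k in range(3)]
    return P[(d>0)&(Z>26)&(Z<35)&(V<140)&(X>540)&(X<720)&(Y>-250)&(Y<260)]
E
python3 - <<'E'
from h import *
for n in("scene","top"):
    z=np.load(f"/tmp/{n}.npz"); im,d=z["im"],z["d"]; P=geo(n,im,d)
    q=railpts(P,im,d)
    for _ in range(1):
        L=q[q[:,0]>np.median(q[:,0])-1e9]
    # rail main: robust line
    l=cv2.fitLine(q[q[:,1]<170][:,:2].astype(np.float32),cv2.DIST_HUBER,0,.1,.1).ravel(); dr=l[:2]*np.sign(l[1]); print("rail line",l,"yaw",np.arctan2(-dr[0],dr[1]))
    w=np.arctan2(-dr[0],dr[1]); c,s=np.cos(w),np.sin(w); r=np.c_[q[:,0]*c+q[:,1]*s,-q[:,0]*s+q[:,1]*c]
    print(np.percentile(r,[0,1,50,99,100],axis=0).round(1).tolist())
    print("z",np.median(q[:,2]))
E
```

```text
scene timer_top (397, ((495.95001220703125, -96.6759262084961), (161.7351531982422, 62.981197357177734), 66.0767822265625), np.float64(62.96676646453552))
scene salt_lid (391, ((514.4082641601562, -49.12648010253906), 200.3641357421875), np.float64(56.98776549632737))
scene rail (654, ((652.414306640625, 35.369659423828125), (93.18122100830078, 386.35009765625), 7.239088535308838), array([ 582.9144 , -161.10669], dtype=float32), array([678.23627, 221.83142], dtype=float32))
rail line [ 9.1402650e-02  9.9581403e-01  6.5025983e+02 -5.6141853e+00] yaw -0.0915304
[[560.6, -100.5], [565.5, -98.6], [646.5, 102.1], [660.7, 273.3], [662.1, 276.7]]
z 30.937197000088418
top timer_top (238, ((481.4602966308594, -107.04622650146484), (183.9296112060547, 66.77659606933594), 64.59479522705078), np.float64(61.23814249991738))
top salt_lid (388, ((536.0396118164062, -49.08460235595703), 202.2005157470703), np.float64(55.496125918893995))
top rail (130, ((643.4736938476562, 39.18037414550781), (80.66948699951172, 372.1994934082031), 7.408114433288574), array([ 579.4806, -150.5666], dtype=float32), array([663.8904 , 218.52608], dtype=float32))
rail line [8.8479139e-02 9.9607801e-01 6.4546857e+02 2.3074848e+01] yaw -0.088594995
[[557.9, -94.5], [559.3, -85.8], [640.6, 147.8], [648.6, 267.6], [649.0, 268.9]]
z 29.469398660970455
```

```bash
cat >> h.py <<'E'
def geo2(n,im,d,t=(515,-45),s=(514,108)):
    P=cloud(n,d); f=(d>0); Q=P[f]; C=im[f].astype(int); sat=C.max(1)-C.min(1); res={}
    a=Q[(np.hypot(Q[:,0]-t[0],Q[:,1]-t[1])<65)&(Q[:,2]>57)&(Q[:,2]<70)&(sat<60)]
    if len(a)>20: r=cv2.minAreaRect(a[:,:2].astype(np.float32)); print(n,"timer",len(a),np.round(r[0],1),np.round(r[1],1),round(r[2],1),"z",np.median(a[:,2]).round(1))
    a=Q[(np.hypot(Q[:,0]-s[0],Q[:,1]-s[1])<55)&(Q[:,2]>51)&(Q[:,2]<61)&(sat>40)]
    if len(a)>20: c=cv2.minEnclosingCircle(a[:,:2].astype(np.float32)); print(n,"salt",len(a),np.round(c[0],1),round(c[1],1),"mean",a[:,:2].mean(0).round(1),"z",np.median(a[:,2]).round(1))
    a=Q[(Q[:,2]>24)&(Q[:,2]<36)&(Q[:,0]>600)&(Q[:,0]<700)&(Q[:,1]<185)&(Q[:,1]>-170)&(C.max(1)<190)]
    r=cv2.minAreaRect(a[:,:2].astype(np.float32)); A=a[:,:2]-a[:,:2].mean(0); v=np.linalg.svd(A,full_matrices=False)[2][0]; v=v*np.sign(v[1])
    print(n,"rail",len(a),np.round(r[0],1),np.round(r[1],1),round(r[2],1),"pca yaw",np.arctan2(-v[0],v[1]).round(3),a[:,:2].mean(0).round(1))
    a=Q[(Q[:,2]>24)&(Q[:,2]<36)&(Q[:,0]>570)&(Q[:,0]<640)&(Q[:,1]<240)&(Q[:,1]>170)]
    if len(a)>9: r=cv2.minAreaRect(a[:,:2].astype(np.float32)); print(n,"stop",len(a),np.round(r[0],1),np.round(r[1],1),round(r[2],1))
E
python3 - <<'E'
from h import *
for n in("scene","top"):
    z=np.load(f"/tmp/{n}.npz"); geo2(n,z["im"],z["d"])
E
```

```text
scene timer 384 [515.8 -51.9] [64.5 62. ] 67.5 z 63.3
scene salt 308 [516.  118.8] 38.6 mean [512.3 114.5] z 57.1
scene rail 603 [654.1  11.6] [347.5  23.6] 85.2 pca yaw -0.089 [652.    0.7]
scene stop 86 [611.3 211.5] [18.2 58. ] 83.0
top timer 223 [511.1 -51.3] [57.8 61.2] 64.9 z 61.6
top salt 219 [511.1 117.6] 34.6 mean [509.7 118.1] z 55.0
top rail 370 [649.2  13.9] [339.   24.4] 84.4 pca yaw -0.091 [650.3  18.7]
top stop 69 [609.5 212.4] [17.2 60.9] 84.2
```

Run:
```python
from h import *
for n in("scene","top"):
    z=np.load(f"/tmp/{n}.npz"); im,d=z["im"].astype(int),z["d"]; P=cloud(n,d)
    for nm,c in(("red",(im[...,0]>120)&(im[...,1]<60)&(im[...,2]<60)),("blue",(im[...,2]>120)&(im[...,0]<80))):
        a=P[c&(d>0)&(P[...,2]>55)&(P[...,2]<70)&(P[...,0]<480)]
        for lo,hi in((-250,-80),(-80,70),(70,250)):
            b=a[(a[:,1]>lo)&(a[:,1]<hi)]
            if len(b)>30: r=cv2.minAreaRect(b[:,:2].astype(np.float32)); print(n,nm,np.round(r[0]),np.round(r[1]),round(r[2]))
    tall=P[(d>0)&(P[...,2]>85)&(P[...,2]<300)&(P[...,0]>550)&(P[...,0]<1000)&(abs(P[...,1])<350)]
    for y0 in range(-350,350,50):
        b=tall[(tall[:,1]>=y0)&(tall[:,1]<y0+50)]
        if len(b)>5: print(n,y0,"min x tall",np.percentile(b[:,0],2).round())
```

```text
scene red [371. -10.] [62. 60.] 40
scene red [353. 152.] [62. 61.] 46
scene blue [ 435. -164.] [60. 61.] 79
scene -350 min x tall 822.0
scene -300 min x tall 826.0
scene -250 min x tall 823.0
scene -200 min x tall 826.0
scene -150 min x tall 822.0
scene -100 min x tall 826.0
scene -50 min x tall 877.0
scene 0 min x tall 878.0
scene 50 min x tall 877.0
scene 100 min x tall 877.0
scene 150 min x tall 746.0
scene 200 min x tall 748.0
scene 250 min x tall 746.0
scene 300 min x tall 739.0
top red [366.  -7.] [58. 61.] 38
top red [348. 155.] [62. 60.] 44
top blue [ 431. -159.] [58. 59.] 82
top -350 min x tall 818.0
top -300 min x tall 822.0
top -250 min x tall 818.0
top -200 min x tall 821.0
top -150 min x tall 818.0
top -100 min x tall 823.0
top -50 min x tall 873.0
top 0 min x tall 873.0
top 50 min x tall 873.0
top 100 min x tall 873.0
top 150 min x tall 741.0
top 200 min x tall 745.0
top 250 min x tall 743.0
top 300 min x tall 735.0
```

>>> {"fn": "move_arm", "kwargs": {
  "targets": "-0.033 -0.0306 0 0; -0.033 -0.0306 0 0; -0.033 -0.0306 0 0; -0.033 -0.0306 0 0; -0.033 -0.0306 0 0; -0.033 -0.0306 0 0; -0.033 -0.0306 0 0; -0.033 -0.0306 0 0; -0.033 -0.0306 0 0; -0.033 -0.0306 0 -0.033",
  "grip": 0.5
}}

```text
time: 2.0
tcp_pos: [415.1, 95.0, 205.9]
tool_rot: [3.141, 0.001, 2.721]
ft_force: [1.1, 0.5, 0.2]
grip_width: 46.9
gripper_force: 0.0
```

>>> {"fn": "move_arm", "kwargs": {
  "targets": "-0.0323 -0.0317 0 0; -0.0323 -0.0317 0 0; -0.0323 -0.0317 0.02 0; 0 0 0.045 0; 0 0 0.045 0; 0 0 0.045 0; 0 0 0.025 0; 0 0 0.012 0; 0 0 0 0"
}}

```text
time: 2.9
tcp_pos: [462.8, -29.4, 12.1]
tool_rot: [-3.141, -0.003, 2.72]
ft_force: [-0.9, 1.0, -0.1]
grip_width: 46.9
gripper_force: 0.0
```

Run:
```python
from h import *
st=arm.state(); print(st["tcp_pos"],st["tool_rot"],st["ft_force"])
im,d=optics.camera("scene"); geo2("scene",im,d)
K,p,Rm=cam("scene")
cv2.imwrite("pics/c.png",cv2.resize(im[150:290,210:390],None,fx=4,fy=4,interpolation=cv2.INTER_CUBIC)[:,:,::-1])
```

```text
[462.81755873 -29.42805604  12.14267951] [-3.14100442 -0.00340413  2.71976087] [-0.91825157  1.02344157 -0.06494227]
scene timer 44 [489.8 -57.7] [ 53.  105.7] 48.9 z 61.9
scene salt 225 [514.6 119. ] 36.7 mean [504.6 118.6] z 57.1
scene rail 414 [650.8 -44.7] [234.  24.] 85.1 pca yaw -0.095 [647.2 -55.4]
scene stop 89 [610.6 212. ] [22.7 59.6] 80.9
```

View pics/c.png

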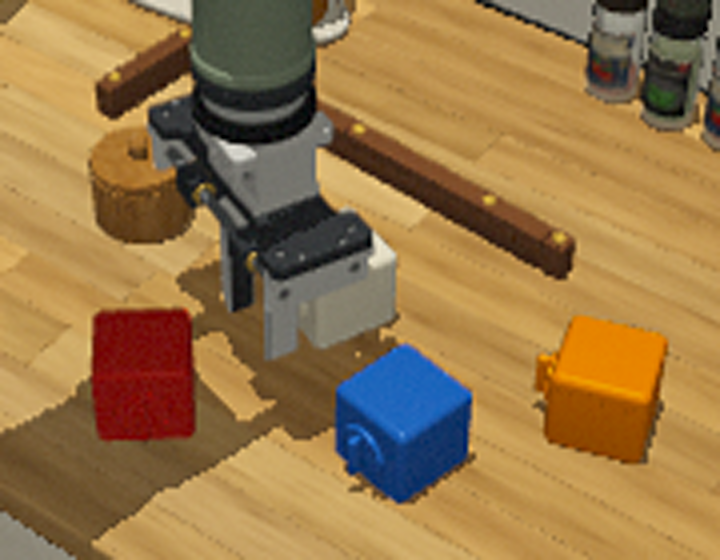

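>>> {"fn": "move_arm", "kwargs": {
  "targets": "-0.008 0 0 0; -0.007 0 0 0; -0.005 0 0 0; -0.005 0 0 -0.0275; -0.005 0 0 -0.0275; -0.005 0 0 -0.0275; -0.005 0 0 -0.0275; -0.005 0 0 -0.0275; -0.005 0 0 -0.0275; -0.005 0 0 -0.0275"
}}

```text
time: 3.95
tcp_pos: [515.7, -49.7, 13.4]
tool_rot: [-3.141, -0.0, 2.915]
ft_force: [-2.4, 0.1, 1.3]
grip_width: 47.4
gripper_force: 1.0
```

>>> {"fn": "move_arm", "kwargs": {
  "targets": "-0.005 0 0 -0.0275; -0.005 0 0 -0.0275; -0.005 0 0 -0.0275; -0.005 0 0 -0.0275; -0.005 0 0 -0.0275; -0.007 0 0 0; -0.006 0 0 0; -0.004 0 0 0; 0 0 0 0"
}}

```text
time: 4.85
tcp_pos: [558.0, -55.6, 13.6]
tool_rot: [-3.141, 0.002, 3.05]
ft_force: [0.5, -0.3, -0.0]
grip_width: 46.7
gripper_force: 0.0
```

```bash
cat >> h.py <<'E'
w=-0.092
def rf(p): c,s=np.cos(w),np.sin(w); return np.array([p[0]*c+p[1]*s,-p[0]*s+p[1]*c]).round(1)
E
python3 - <<'E'
from h import *
st=arm.state(); print(st["tcp_pos"],st["tool_rot"],st["ft_force"],"rail frame",rf(st["tcp_pos"]))
im,d=optics.camera("top"); np.savez("/tmp/t1.npz",im=im,d=d); geo2("top",im,d,t=(590,-60))
im2,d=optics.camera("scene"); np.savez("/tmp/s1.npz",im=im2,d=d); geo2("scene",im2,d,t=(590,-60))
a=cv2.resize(im2[130:270,210:390],(720,560))[:,:,::-1]
cv2.imwrite("pics/d.png",a)
E
```

```text
[558.04898285 -55.6223045   13.61830116] [-3.14148950e+00  1.66336776e-03  3.04980100e+00] [ 0.51719195 -0.26223227 -0.03770576] rail frame [560.8  -4.1]
top salt 236 [510.2 117.4] 34.9 mean [511.3 117.2] z 55.0
top rail 220 [655.   62.5] [245.5  21.9] 84.4 pca yaw -0.073 [656.7  78.9]
top stop 75 [607.9 212.5] [17.3 61.9] 84.5
scene timer 104 [573.5 -59.5] [71.4 53.1] 83.7 z 62.7
scene salt 312 [515.7 116.2] 36.6 mean [512.1 114.3] z 57.0
scene rail 252 [638.9  13.8] [346.5  57.6] 84.9 pca yaw -0.094 [646.6 -34.5]
scene stop 92 [612.  211.7] [22.2 56.9] 86.6
```

View pics/d.png

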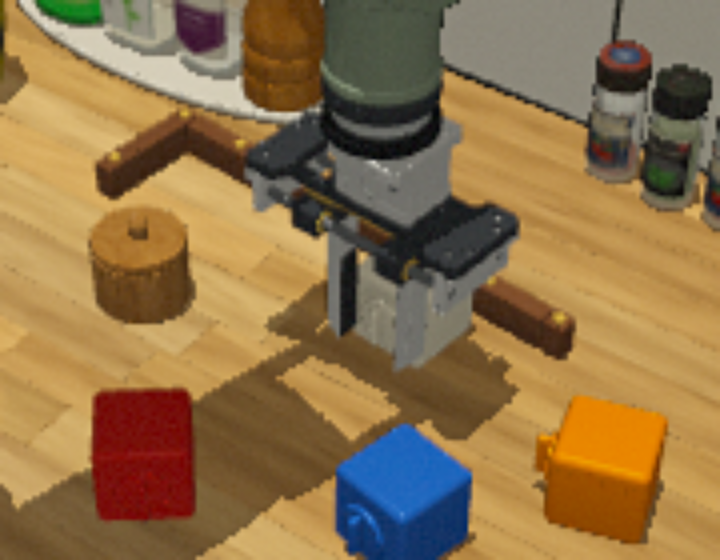

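>>> {"fn": "move_arm", "kwargs": {
  "targets": "-0.003 0 0 0; -0.002 0 0 0; -0.0015 0 0 0; 0 0 0 0"
}}

```text
time: 5.35
tcp_pos: [563.5, -56.1, 13.5]
tool_rot: [-3.142, 0.0, 3.05]
ft_force: [-0.4, 0.4, 0.2]
grip_width: 46.9
gripper_force: 0.6
```

>>> {"fn": "move_arm", "kwargs": {
  "targets": "-0.001 0 0 0; -0.001 0 0 0; 0 0 0 0"
}}

```text
time: 5.65
tcp_pos: [565.4, -56.2, 13.4]
tool_rot: [3.142, 0.0, 3.05]
ft_force: [-0.9, -0.6, 0.5]
grip_width: 46.8
gripper_force: 0.7
```

>>> {"fn": "move_arm", "kwargs": {
  "targets": "-0.001 0 0 0; -0.001 0 0 0; 0 0 0 0"
}}

```text
time: 5.95
tcp_pos: [567.6, -56.4, 13.4]
tool_rot: [-3.142, 0.0, 3.05]
ft_force: [-1.9, -0.5, -0.7]
grip_width: 46.8
gripper_force: 0.5
```

>>> {"fn": "move_arm", "kwargs": {
  "targets": "-0.001 0 0 0; -0.001 0 0 0; 0 0 0 0"
}}

```text
time: 6.25
tcp_pos: [568.4, -56.5, 13.4]
tool_rot: [-3.142, -0.002, 3.05]
ft_force: [-5.1, 0.1, 2.6]
grip_width: 47.0
gripper_force: 2.6
```

>>> {"fn": "move_arm", "kwargs": {
  "targets": "-0.001 0 0 0; -0.001 0 0 0; 0 0 0 0"
}}

```text
time: 6.55
tcp_pos: [568.2, -56.5, 13.1]
tool_rot: [-3.142, -0.007, 3.05]
ft_force: [-10.1, 0.6, 7.8]
grip_width: 46.8
gripper_force: 5.0
```

>>> {"fn": "move_arm", "kwargs": {
  "targets": "0.015 0 0 0; 0.025 0 0 0; 0 0 -0.04 0; 0 0 -0.045 0; 0 -0.045 -0.01 0; 0 -0.045 0 0; -0.04 0 0 0; -0.037 0 0 0; 0 0 0 0.145; 0 0 0 0.145",
  "grip": 0.25
}}

```text
time: 7.55
tcp_pos: [602.0, -150.6, 108.4]
tool_rot: [3.141, 0.003, 2.754]
ft_force: [0.0, -0.1, 0.0]
grip_width: 23.5
gripper_force: 0.0
```

>>> {"fn": "move_arm", "kwargs": {
  "targets": "0 0 0 0.145; 0 0 0 0.145; 0 0 0 0.145; 0 0 0 0.145; 0 0 0 0.145; 0 0 0 0.145; 0 0 0 0.145; 0 0 0 0.145; 0 0 0 0.121; 0 0 0 0"
}}

```text
time: 8.55
tcp_pos: [601.0, -150.1, 108.8]
tool_rot: [3.139, 0.0, 1.479]
ft_force: [1.0, -1.2, 0.1]
grip_width: 23.1
gripper_force: 0.0
```

Run:
```python
from h import *
st=arm.state(); print(st["tcp_pos"],st["tool_rot"],st["ft_force"],"rail frame",rf(st["tcp_pos"]))
for n in("top","scene"):
    im,d=optics.camera(n); geo2(n,im,d,t=(605,-60))
a=cv2.resize(im[130:270,210:390],(720,560))[:,:,::-1]
cv2.imwrite("pics/e.png",a)
```

```text
[ 600.9734827  -150.12789889  108.75901313] [3.13903732e+00 4.93059167e-04 1.47895795e+00] [ 0.97771032 -1.15036513  0.11305619] rail frame [612.2 -94.3]
top timer 148 [611.3 -61. ] [60.  48.4] 81.1 z 61.6
top salt 234 [510.7 117.3] 35.1 mean [510.  117.8] z 54.6
top rail 314 [634.5  14.4] [345.7  55.1] 84.1 pca yaw -0.095 [650.7  25.8]
top stop 77 [607.9 212.5] [17.2 60.7] 84.4
scene timer 349 [608.1 -61.7] [61.  64.9] 86.0 z 63.3
scene salt 312 [516.7 116.3] 36.7 mean [512.7 114.4] z 56.8
scene rail 492 [644.2  13.9] [346.   54.7] 82.3 pca yaw -0.101 [651.5   9.7]
scene stop 95 [611.5 212.3] [19.2 58.7] 82.2
```

View pics/e.png

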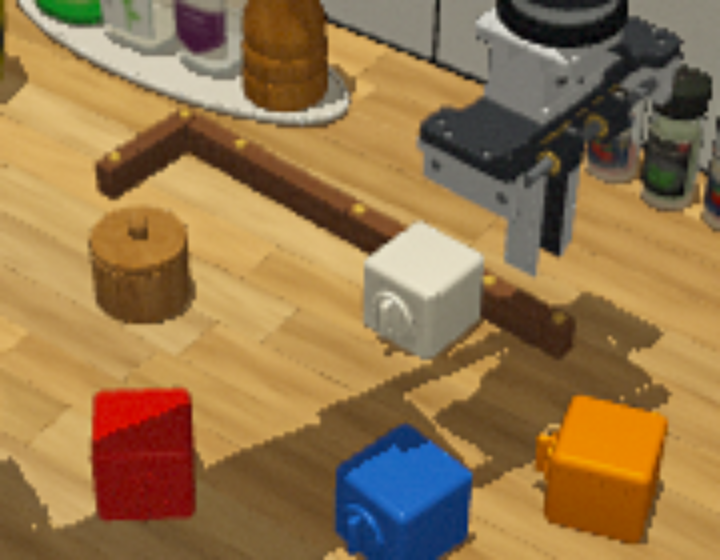

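>>> {"fn": "move_arm", "kwargs": {
  "targets": "0 -0.003 0.04 0; 0 0 0.04 0; 0 0 0.015 0; 0.02 0 0 0; 0.016 0 0 0; 0.008 0 0 0; 0.006 0 0 0; 0.008 0 0 0; 0.01 0 0 0; 0.01 0 0 0"
}}

```text
time: 9.65
tcp_pos: [604.8, -71.9, 14.3]
tool_rot: [3.14, 0.001, 1.478]
ft_force: [-0.9, -2.3, 1.2]
grip_width: 23.7
gripper_force: 1.2
```

>>> {"fn": "move_arm", "kwargs": {
  "targets": "0.01 0 0 0; 0.01 0 0 0; 0.01 0 0 0; 0.01 0 0 0; 0.01 0 0 0; 0.01 0 0 0; 0.01 0 0 0; 0.01 0 0 0; 0.01 0 0 0; 0.01 0 0 0"
}}

```text
time: 10.65
tcp_pos: [613.1, 28.6, 13.3]
tool_rot: [-3.141, -0.0, 1.479]
ft_force: [-0.4, -1.9, 1.1]
grip_width: 23.7
gripper_force: 1.1
```

Run:
```python
from h import *
st=arm.state(); print(st["tcp_pos"],st["tool_rot"],st["ft_force"],"rail frame",rf(st["tcp_pos"]))
for n in("top","scene"):
    im,d=optics.camera(n); geo2(n,im,d,t=(630,115))
a=cv2.resize(im[130:270,210:390],(720,560))[:,:,::-1]
cv2.imwrite("pics/f.png",a)
```

```text
[613.14791143  28.59832316  13.34400435] [-3.14126986e+00 -2.30973124e-05  1.47882382e+00] [-0.40977084 -1.9105576   1.07776912] rail frame [607.9  84.8]
top timer 152 [614.5  75.9] [43.1 65.1] 84.9 z 61.5
top salt 143 [512.2 122.7] 33.7 mean [512.7 130.2] z 54.8
top rail 106 [655.1 114.1] [143.5  31.4] 82.6 pca yaw -0.04 [661.1 134.5]
top stop 71 [609.1 212.4] [17.3 58.7] 84.3
scene salt 317 [515.5 115.8] 36.8 mean [511.8 114.2] z 57.0
scene rail 399 [633.9  13.4] [347.2  68.5] 86.5 pca yaw -0.053 [644.8 -58.8]
scene stop 94 [609.8 210. ] [19.7 59.3] 86.9
```

View pics/f.png

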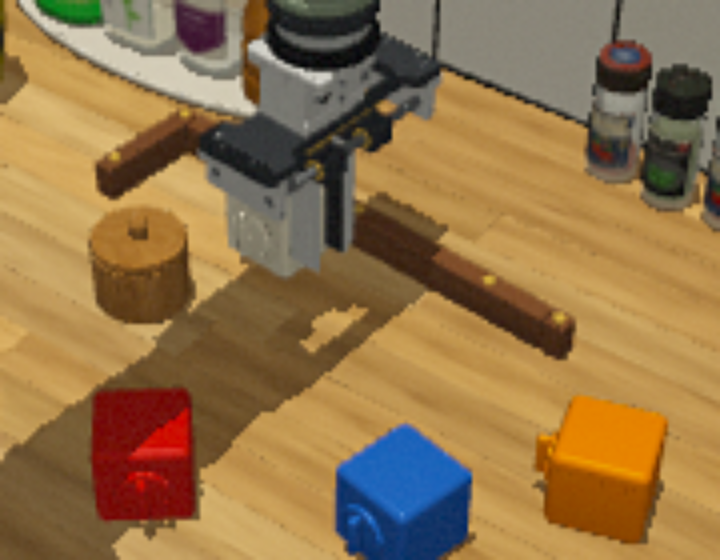

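>>> {"fn": "move_arm", "kwargs": {
  "targets": "0.01 0 0 0; 0.01 0 0 0; 0.01 0 0 0; 0.01 0 0 0; 0.01 0 0 0; 0.01 0 0 0; 0.01 0 0 0; 0.01 0 0 0; 0.008 0 0 0; 0.005 0 0 0"
}}

```text
time: 11.75
tcp_pos: [621.9, 121.2, 13.5]
tool_rot: [3.141, 0.0, 1.479]
ft_force: [-0.5, -2.2, 0.3]
grip_width: 23.4
gripper_force: 0.7
```

>>> {"fn": "move_arm", "kwargs": {
  "targets": "0.002 0 0 0; 0.002 0 0 0; 0.001 0 0 0; 0.001 0 0 0; 0 0 0 0"
}}

```text
time: 12.25
tcp_pos: [622.4, 126.2, 13.5]
tool_rot: [3.141, -0.0, 1.478]
ft_force: [1.0, -0.6, 0.4]
grip_width: 23.7
gripper_force: 0.5
```

>>> {"fn": "move_arm", "kwargs": {
  "targets": "0.001 0 0 0; 0.001 0 0 0; 0.001 0 0 0; 0 0 0 0"
}}

```text
time: 12.65
tcp_pos: [622.7, 129.5, 13.5]
tool_rot: [3.141, -0.0, 1.479]
ft_force: [-0.0, -1.4, 0.6]
grip_width: 23.8
gripper_force: 0.6
```

>>> {"fn": "move_arm", "kwargs": {
  "targets": "0.001 0 0 0; 0.001 0 0 0; 0 0 0 0"
}}

```text
time: 12.95
tcp_pos: [622.9, 131.5, 13.5]
tool_rot: [3.141, -0.0, 1.479]
ft_force: [-0.3, -0.8, -0.2]
grip_width: 23.3
gripper_force: 0.6
```

>>> {"fn": "move_arm", "kwargs": {
  "targets": "0.001 0 0 0; 0.001 0 0 0; 0 0 0 0"
}}

```text
time: 13.25
tcp_pos: [623.0, 131.7, 13.6]
tool_rot: [-3.142, 0.003, 1.479]
ft_force: [-0.3, -6.4, 2.0]
grip_width: 23.4
gripper_force: 3.0
```

>>> {"fn": "move_arm", "kwargs": {
  "targets": "0.001 0 0 0; 0.001 0 0 0; 0 0 0 0; -0.02 0 0 0; -0.03 0 0 0; 0 0 -0.045 0; 0 0 -0.045 0; 0 -0.03 0 -0.145; 0 -0.04 0 -0.145; 0 -0.04 0 -0.145",
  "grip": 0.25
}}

```text
time: 14.25
tcp_pos: [508.8, 79.3, 104.0]
tool_rot: [3.14, -0.001, 1.921]
ft_force: [-0.7, 0.4, 0.2]
grip_width: 23.7
gripper_force: 0.0
```

>>> {"fn": "move_arm", "kwargs": {
  "targets": "0 0 0 -0.145; 0 0 0 -0.145; 0 0 0 -0.145; 0 0 0 -0.145; 0 0 0 -0.145; 0 0 0 -0.145; 0 0 0 -0.145; 0 0 0 -0.113; 0 0 0 0",
  "grip": 0.5
}}

```text
time: 15.15
tcp_pos: [509.5, 78.9, 103.5]
tool_rot: [3.141, 0.0, 3.042]
ft_force: [-0.3, 0.1, 0.3]
grip_width: 46.8
gripper_force: 0.0
```

Run:
```python
from h import *
st=arm.state(); print(st["tcp_pos"],st["tool_rot"],st["ft_force"],"rail frame",rf(st["tcp_pos"]))
for n in("top","scene"):
    im,d=optics.camera(n); geo2(n,im,d,t=(628,171))
    cv2.imwrite(f"pics/g{n}.png",cv2.resize(im[130:270,190:370],(720,560))[:,:,::-1])
```

```text
[509.51307559  78.91023965 103.47715533] [3.14050355e+00 1.06266092e-04 3.04159695e+00] [-0.34670695  0.10462204  0.31361377] rail frame [500.1 125.4]
top timer 206 [624.3 172. ] [57.7 60.9] 81.2 z 60.7
top salt 226 [510.8 118.5] 35.1 mean [508.1 118.2] z 55.0
top rail 115 [649.1 -13.1] [289.8  20.4] 85.0 pca yaw -0.093 [651.4  15. ]
top stop 91 [607.5 194.8] [52.6 60.4] 84.5
scene timer 58 [609.5 168.7] [49.5 21. ] 39.9 z 63.2
scene salt 303 [516.4 117.4] 36.9 mean [512.1 114.8] z 57.3
scene rail 562 [652.4  -2.4] [ 74.5 314.2] 5.4 pca yaw -0.073 [650.2 -11.2]
scene stop 37 [594.7 215.7] [31.8 18.7] 42.0
```

View pics/gscene.png

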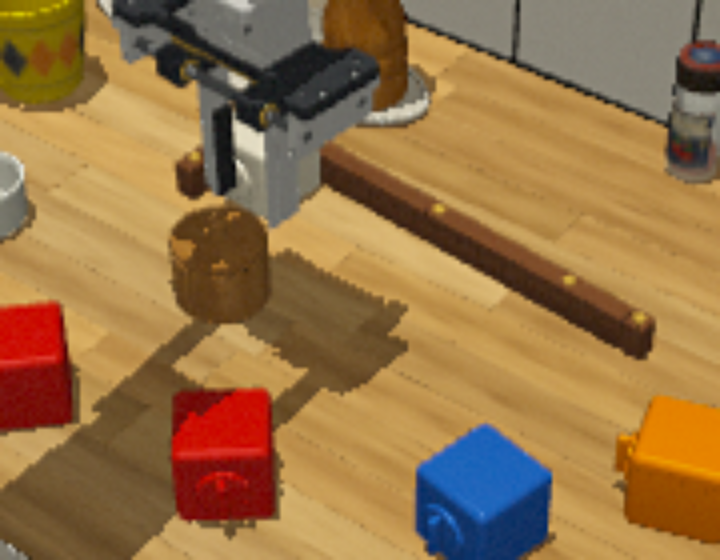

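>>> {"fn": "move_arm", "kwargs": {
  "targets": "0.035 0.017 0 -0.0085; 0.035 0.017 0 0; 0 0 0.045 0; 0 0 0.044 0; 0 0 0 0"
}}

```text
time: 15.75
tcp_pos: [436.6, 118.6, 9.5]
tool_rot: [-3.14, -0.013, 3.049]
ft_force: [-1.4, 0.2, -1.1]
grip_width: 46.7
gripper_force: 0.0
```

Run:
```python
from h import *
st=arm.state(); print(st["tcp_pos"],st["tool_rot"],st["ft_force"],"rail frame",rf(st["tcp_pos"]))
for n in("top","scene"):
    im,d=optics.camera(n); np.savez(f"/tmp/{n}2.npz",im=im,d=d); geo2(n,im,d,t=(628,171))
    cv2.imwrite(f"pics/h{n}.png",cv2.resize(im[130:270,190:370],(720,560))[:,:,::-1])
```

```text
[436.63898303 118.64073582   9.51210018] [-3.13974399 -0.01305239  3.0488891 ] [-1.39299142  0.17369051 -1.08941553] rail frame [423.9 158.3]
top timer 230 [623.7 171.7] [58.9 61.8] 80.7 z 61.1
top rail 288 [648.2 -13.2] [290.3  22.4] 84.8 pca yaw -0.095 [648.6  -6.3]
top stop 82 [609.4 201.8] [63.  46.6] 6.8
scene timer 277 [628.  168.7] [64.3 64.7] 88.7 z 62.9
scene rail 589 [654.2  -3.7] [ 76.4 310.7] 5.9 pca yaw -0.045 [648.7  -5.1]
scene stop 40 [597.1 195.8] [52.9 16.2] 69.0
```

View pics/htop.png

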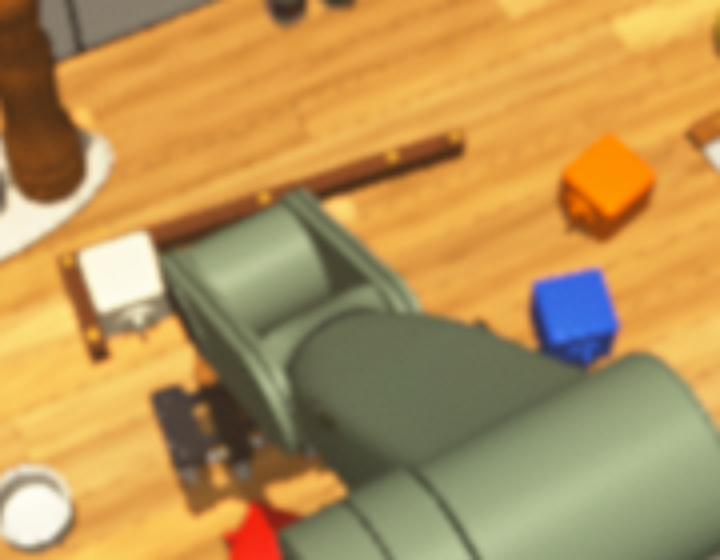

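>>> {"fn": "move_arm", "kwargs": {
  "targets": "-0.01 0 -0.004 0; -0.012 0 0 0; -0.008 0 0 0; -0.006 0 0 0; -0.006 0 0 0; -0.006 0 0 0; -0.006 0 0 0; -0.008 0 0 0; -0.008 0 0 0; -0.008 0 0 0",
  "grip": 0.4
}}

```text
time: 16.85
tcp_pos: [521.4, 111.5, 18.3]
tool_rot: [-3.141, -0.0, 3.05]
ft_force: [-1.0, 0.3, -0.7]
grip_width: 37.8
gripper_force: 0.6
```

Run:
```python
from h import *
st=arm.state(); print(st["tcp_pos"],st["tool_rot"],st["ft_force"],"rail frame",rf(st["tcp_pos"]))
for n in("scene",):
    im,d=optics.camera(n); geo2(n,im,d,t=(628,171),s=(545,115))
    cv2.imwrite(f"pics/i{n}.png",cv2.resize(im[130:270,190:370],(720,560))[:,:,::-1])
```

```text
[521.40835027 111.50819904  18.26952709] [-3.14143949e+00 -7.63111749e-05  3.05027788e+00] [-0.96491257  0.29258746 -0.73189102] rail frame [509.  158.9]
scene timer 29 [649.3 155. ] [33.3 14.5] 84.7 z 63.5
scene salt 63 [557.7 106.2] 34.8 mean [543.3  99.4] z 56.0
scene rail 488 [652.3 -22.5] [279.   23.8] 85.3 pca yaw -0.093 [649.3 -31.9]
```

View pics/iscene.png

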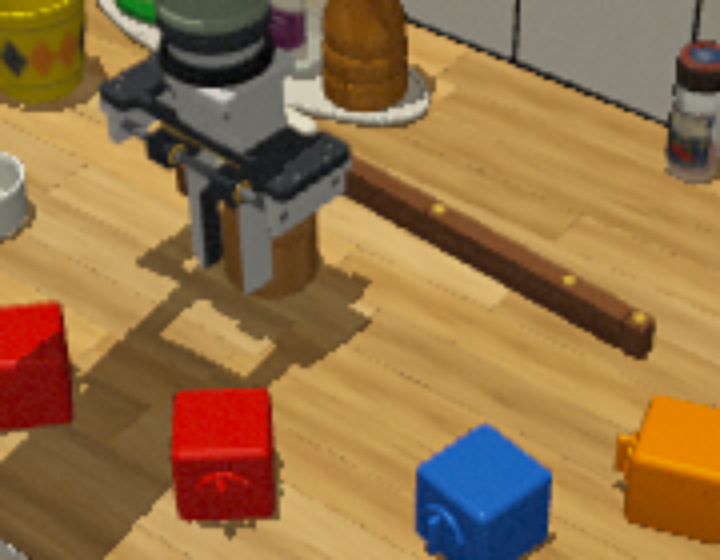

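>>> {"fn": "move_arm", "kwargs": {
  "targets": "-0.008 0 0 0; -0.008 0 0 0; -0.008 0 0 0; -0.008 0 0 0; -0.008 0 0 0; -0.006 0 0 0; -0.004 0 0 0; -0.003 0 0 0; 0 0 0 0"
}}

```text
time: 17.8
tcp_pos: [574.0, 106.8, 18.5]
tool_rot: [3.142, 0.001, 3.05]
ft_force: [-0.6, -0.7, -0.2]
grip_width: 37.6
gripper_force: 0.0
```

>>> {"fn": "move_arm", "kwargs": {
  "targets": "-0.002 0 0 0; -0.002 0 0 0; -0.001 0 0 0; 0 0 0 0"
}}

```text
time: 18.2
tcp_pos: [578.7, 106.4, 18.5]
tool_rot: [3.142, 0.0, 3.05]
ft_force: [-0.6, -1.0, -0.5]
grip_width: 37.6
gripper_force: 0.3
```

>>> {"fn": "move_arm", "kwargs": {
  "targets": "-0.001 0 0 0; -0.001 0 0 0; 0 0 0 0"
}}

```text
time: 18.5
tcp_pos: [580.6, 106.2, 18.5]
tool_rot: [-3.142, 0.0, 3.05]
ft_force: [-0.8, 0.5, -0.2]
grip_width: 37.2
gripper_force: 0.4
```

>>> {"fn": "move_arm", "kwargs": {
  "targets": "0 0.001 0 0; 0 0.001 0 0; 0 0.001 0 0; -0.001 0 0 0; -0.001 0 0 0; 0 0 0 0"
}}

```text
time: 19.1
tcp_pos: [582.8, 109.0, 18.4]
tool_rot: [-3.142, -0.0, 3.05]
ft_force: [-1.2, -0.7, 0.4]
grip_width: 37.4
gripper_force: 0.5
```

>>> {"fn": "move_arm", "kwargs": {
  "targets": "-0.001 0 0 0; -0.001 0 0 0; 0 0 0 0"
}}

```text
time: 19.4
tcp_pos: [583.2, 108.7, 18.1]
tool_rot: [-3.141, -0.004, 3.05]
ft_force: [-5.3, -0.7, 2.9]
grip_width: 37.1
gripper_force: 2.4
```

>>> {"fn": "move_arm", "kwargs": {
  "targets": "-0.001 0 0 0; 0 0 0 0; 0.005 0 0 0; 0.02 0 0 0; 0.04 0 0 0; 0.04 0 0 0; 0 0 -0.045 0; 0 0 -0.045 0; 0.03 0.03 -0.02 0; 0.03 0.035 0 0"
}}

```text
time: 20.4
tcp_pos: [431.9, 189.6, 133.5]
tool_rot: [3.137, 0.012, 3.047]
ft_force: [0.8, 0.5, -0.2]
grip_width: 37.7
gripper_force: 0.0
```

>>> {"fn": "move_arm", "kwargs": {
  "targets": "0.015 0.045 0 0; 0 0.045 0 0; 0 0.045 0 0; 0 0.045 0 0; 0 0 0 0"
}}

```text
time: 20.9
tcp_pos: [429.8, 374.5, 129.2]
tool_rot: [3.137, 0.003, 3.055]
ft_force: [-0.1, -1.0, -0.7]
grip_width: 37.6
gripper_force: 0.0
```

Run:
```python
from h import *
st=arm.state(); print(st["tcp_pos"],"rail frame",rf(st["tcp_pos"]))
ims=[]
for n in("top","scene"):
    im,d=optics.camera(n); np.savez(f"/tmp/{n}3.npz",im=im,d=d); geo2(n,im,d,t=(628,171),s=(618,105))
    r,c=(150,170) if n=="top" else (130,215)
    ims.append(cv2.resize(im[r:r+80,c:c+100],(400,320),interpolation=cv2.INTER_CUBIC))
cv2.imwrite("pics/j.png",np.hstack(ims)[:,:,::-1])
```

```text
[429.83697434 374.53743025 129.16773313] rail frame [393.6 412.4]
top timer 226 [623.6 169.9] [60.2 60.3] 82.9 z 60.8
top salt 227 [618.2 115.2] 45.9 mean [615.6 107.2] z 54.8
top rail 275 [647.5  -8.6] [ 67.7 293.3] 4.6 pca yaw -0.097 [646.8 -18.9]
top stop 83 [609.6 196.2] [49.7 58.4] 87.9
scene timer 270 [628.3 166. ] [69.3 64.3] 80.8 z 63.2
scene salt 277 [626.6 108.9] 44.1 mean [617.5 101.2] z 56.8
scene rail 504 [ 6.266e+02 -3.000e-01] [316.9  77.7] 85.6 pca yaw -0.016 [645.5 -31.1]
scene stop 69 [591.2 199.8] [54.5 28.2] 68.0
```

View pics/j.png

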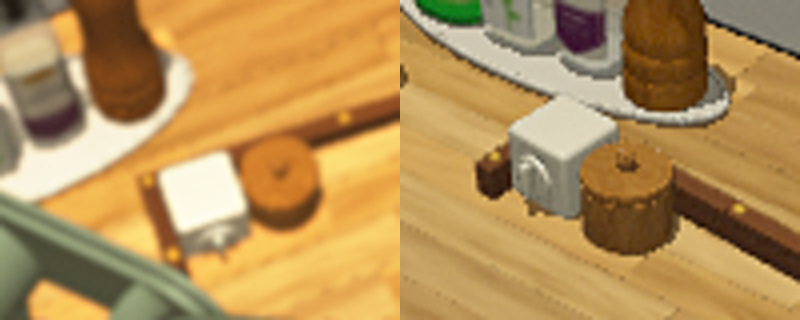

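Run:
```python
from h import *
def warp(n,im,z,x0=560,y0=60,S=4,N=(560,640)): # u=(y-y0)*S , v=(x-x0)*S
    K,p,Rm=cam(n); W=np.float32([[560,60],[560,220],[700,60],[700,220]])
    pts=(np.c_[W,np.full(4,z)]-p)@Rm; uv=pts@K.T; uv=(uv[:,:2]/uv[:,2:]).astype(np.float32)
    M=cv2.getPerspectiveTransform(uv,((W-[x0,y0])[:,::-1]*S).astype(np.float32)); return cv2.warpPerspective(im,M,(640,560),flags=cv2.INTER_CUBIC)
for n in("top","scene"):
    im=np.load(f"/tmp/{n}3.npz")["im"]
    g=cv2.GaussianBlur(cv2.cvtColor(warp(n,im,62),cv2.COLOR_RGB2GRAY),(0,0),3)
    for L in cv2.createLineSegmentDetector().detect(g)[0][:,0]:
        a,b=L[:2]/4,L[2:]/4; ln=np.hypot(*(b-a))
        m=(a+b)/2+[60,560]
        if ln>25 and np.hypot(m[1]-626,m[0]-169)<50:
            t=np.arctan2(b[1]-a[1],b[0]-a[0]); yaw=-((t+np.pi/4)%(np.pi/2)-np.pi/4); print(n,"len",ln.round(),"mid xy",m[::-1].round(),"yaw",yaw.round(3), "dir", "y" if abs(b[0]-a[0])>abs(b[1]-a[1]) else "x")
    g=cv2.GaussianBlur(cv2.cvtColor(warp(n,np.load(f"/tmp/{n}.npz")["im"],30),cv2.COLOR_RGB2GRAY),(0,0),3)
    for L in cv2.createLineSegmentDetector().detect(g)[0][:,0]:
        a,b=L[:2]/4,L[2:]/4; ln=np.hypot(*(b-a)); m=(a+b)/2+[60,560]
        if ln>40 and m[1]>600:
            t=np.arctan2(b[1]-a[1],b[0]-a[0]); print(n,"rail0 len",ln.round(),m[::-1].round(),"yaw",(-((t+np.pi/4)%(np.pi/2)-np.pi/4)).round(3))
```

```text
top len 48.0 mid xy [625. 202.] yaw -0.092 dir x
```

Run:
```python
from h import *
for n in("top","scene"):
  z=np.load(f"/tmp/{n}3.npz"); im=z["im"]; K,p,Rm=cam(n)
  g=cv2.resize(cv2.cvtColor(im,cv2.COLOR_RGB2GRAY),None,fx=4,fy=4,interpolation=cv2.INTER_CUBIC)
  for L in cv2.createLineSegmentDetector().detect(g)[0][:,0]/4:
    q=[onz(n,(v-.375,u-.375),62)[:2] for u,v in L.reshape(2,2)]; d=q[1]-q[0]; m=(q[0]+q[1])/2; ln=np.hypot(*d)
    if 22<ln<80 and np.hypot(m[0]-626,m[1]-169)<42:
        t=np.arctan2(d[1],d[0]); print(n,ln.round(),m.round(),"yaw",((t+np.pi/4)%(np.pi/2)-np.pi/4).round(3))
```

```text
top 59.0 [625. 139.] yaw -0.095
top 63.0 [628. 202.] yaw -0.102
top 55.0 [654. 165.] yaw -0.104
top 52.0 [594. 174.] yaw -0.084Traceback (most recent call last):
  File "<stdin>", line 6, in <module>
  File "h.py", line 13, in onz
    K,p,Rm=cam(n); r=Rm@np.array([(px[1]-K[0,2])/K[0,0],(px[0]-K[1,2])/K[1,1],1.]); return p+r*(z-p[2])/r[2]
           ~~~^^^
  File "h.py", line 5, in cam
    i=optics.camera_info(n); K=np.array(i["camera_matrix"]); p=np.array(i["position"]); o=np.array(i["orientation"])
ValueError: time passes only in moves, steps and waits
```

The timer's four top edges give a yaw of about -0.096 rad, against about -0.093 for the rail, so it is parallel. The salt cellar touches both the rail and the timer. I'm handing in the job.

```bash
python3 -c "
from bench import arm
print(arm.state()['time']); print(arm.close_job())"
```

```text
21.0
the job is handed in; nothing more can be done
None
```

I handed the job in at 21.0 s of the 67 s limit: by my final measurements the white timer sits flush against the rail and the end block, dial to the front, and the salt cellar touches both the rail and the timer; the judged result was not reported back.

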